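Load a cylinder cell into a bench charger against its spring contact

ROBOT

A 6-joint arm with a two-finger parallel gripper is mounted at the origin on the work surface. World frame = base frame: x ahead of the robot, y to its left, z up, the work surface at z = 0. Lengths are in m, angles in rad, forces in N, time in s.
With the tool pointing down it reaches from about 0.4 to 0.825 m from the base axis. Payload 7 kg.
Tool frame: the origin (TCP) lies at the centre of the arm's flange, where the gripper is bolted on; the fingertips stand 178 mm ahead of it and the grasp point (between the pads) lies 159 mm ahead of it; z points along the fingers, y is the direction in which the jaws open and shut (so a half turn about z gives the same grasp; the last joint's range is limited). The gripper opens to 88 mm and grips with 3 to 60 N. Pads are 19 mm wide; open, the fingers measure 130 mm over their backs; the gripper's body (78 mm by 193 mm) begins 47 mm behind the grasp point.
Start: joints at [1.436, 0.359, 0.012, 0, -1.224, -0.288], TCP at [0.277, 0.616, 0.405] pointing down, gripper open.
Joint ranges: [-3.07, 3.07], [-1.43, 2.12], [-1.02, 1.25], [-3.03, 1.67], [-3.05, -0], [-3.03, 3.03]. Speed limits (rad/s): [2.39, 2.39, 3.01, 3.14, 3.14, 3.14].

INTERFACE

Orientations are given as [roll, pitch, yaw] about the fixed x, y, z axes, in that order (R = Rz(yaw) Ry(pitch) Rx(roll)).
In Python, from station import * gives the robot as it stands.
- The arm moves only by the tool send_rows, never from a script. Its argument "motion" is a list of rows, each an object with "offset": the shift along the tool's x, y, z in cm, a list of three; "turn": the turn about the tool's z in degrees. In form: [{"offset": [x, y, z], "turn": turn}, ...]. A call has 1 to 8 rows; each row is the pose to reach, as a shift and turn from the pose commanded when the call began, along the tool's axes at that moment; what a row does not reach only later rows make up. A row lasts 1/10 s, in which the tool goes at most 50 mm and 8.59 degrees, less where a joint would pass 70% of its speed; a pose out of reach is approached as far as the arm can. A call with a gripper value outside its range is refused whole. "hand" is the opening, from -1 (shut) to 1 (fully open), set as the call begins (left out, the last holds). The fingers move at their own pace and stop on an object; "squeeze" is the grip in N (left out, the last holds). Time passes only in rows, so rows that repeat a pose let the fingers close. It gives the time, the measured TCP pose, the force and the opening at its end, in the units of the state.
- get_state(): the state, without advancing time (a new reading comes with each control period).
- grab_frame(name): name is "scene" or "top" or "wrist"; returns a dict with "frame" (480x640x3 uint8, blue, green, red), "range_z" (480x640 float32, m along the optical axis (not along the pixel's ray), 0 where there is no reading), "vertical_fov" (degrees; the focal length in pixels is half the picture's height over the tangent of half this angle, whatever the lens; pixels are square), "cx", "cy" (the principal point, pixels), "k1" (the pictures are not rectified: a ray, as slopes to the right and down, at radius r is drawn at 1 + k1 r^2 times it, then the intrinsics apply), "cam_to_world" (4x4, takes a point from camera to world coordinates). Camera axes: x right, y up, looking along -z (the intrinsics and any distortion apply to the point x, -y, -z); pixel columns grow to the right and rows downward; lengths in m; the calibration is good to about 2 mm. A picture is of the moment at which its call begins.
- job_done(): hands the job in, once; it reports no verdict.
The state is a dict: "t": time; "q": joint angles; "qd": joint speeds; "joint_efforts": joint torques, N m; "eef_pos": TCP position; "ee_rot": TCP orientation; "force": force on the tool from outside, world axes, zero at the start; "moment": the same for the moment, N m; "width": finger opening in m.
Only numpy, scipy, OpenCV 4.12 (cv2) and the standard library are available. Lean on these libraries where they do the work, as an engineer would, in place of code of your own. Each camera call takes 0.05 s, during which the arm holds its last target. There are 200 camera calls.

TASK

Take the larger (longer and thicker) of the two battery cells from its holder and load it into the charger's empty cradle: hold it sloping with the flat end low, push the flat end in under the hood against the spring plate, then tip the brass-button end down behind the end wall, let go and leave the cell lying level and fully home, clamped by the spring. Feel for the spring, press it only as far as needed and keep well clear of its hard stop; leave the other things on the bench where they are.

Things in the scene. Friction and masses are not known exactly. Their poses are not given: they have to be found in the camera images.
- cell: The larger battery cell: grey cylinder, 32 mm diameter, 100 mm long, 0.16 to 0.26 kg, lying level in a white holder, axis 38 mm above the bench. Origin at its centre, on the axis. Its y axis runs along it to the end with the small brass button (10 mm diameter, 3 mm long, part of the 100 mm), which points to world +y give or take 0.4 rad; the -y end is flat. z up.
- cell_nub (a point): Tip of the cell's brass button, on the cell's axis, 50 mm along +y from its origin.
- cell_flat (a point): Centre of the cell's flat end, 50 mm along -y from its origin.
- charger: Charger, fixed. Origin on the bench below the cradle's middle; y along the cradle from the spring end (-y) to the end wall (+y), x away from the robot, z up. Grey base plate 12 mm high, x -65..135, y +-85 mm; white console 78 mm high at x 85..135. On the plate, along y at x = 0, the black cradle: a rib 24 mm wide, its top (the cradle's floor) 40 mm above the bench. Home, the cell's axis is 56 mm up.
- holder_a: White holder of the larger cell, fixed, 56 mm wide in x; origin on the bench below its middle, y along the cell. Supports 14 mm thick at 36 mm either side of the middle, side lips up to 34 mm above the bench; between them the space below the cell is free down to 6 mm. The two cells' holders may be swapped (nearer to or farther from the robot).
- spring_end (a point): Nominal middle of the free spring plate's face (charger y -42 mm, 56 mm up; plate 30 mm wide, from 43 to 76 mm up). It sits in a housing: side cheeks 37 mm apart, 6 mm thick, y -66..-34 mm, up to 80 mm; hood over y -66..-40 mm, underside 80, top 85 mm above the bench. The real cradle is shifted by hand along y, up to 10 mm either way, as one piece; this point and the charger's pose do not show it.
- end_wall (a point): Nominal middle of the end wall's top edge, inner face (charger y +50 mm, 60 mm above the bench, so 20 mm above the cradle's floor), shifted in truth with the cradle as the spring end is. Wall 9 mm thick; side cheeks 36 mm apart from y +30 mm on, tops 54 mm up. Between y -34 and +30 mm both sides of the rib are free for fingers. Wall to free spring plate: 92 mm.
- spring (a joint): How far the spring plate is pushed in (m): 0 free, 0.008 with the cell home, 0.015 at its hard stop; keep it below 0.014. Force about 2 N at first plus 0.8 N per mm (8.4 N at 8 mm, 10.8 N at 11 mm, 13.2 N at 14 mm). Tipping in a cell that slopes by 20 to 26 degrees, its lower edge on the floor, needs about 9 to 12.5 mm, held throughout: the sloping cell, measured to its upper flat-end edge, is longer.
- short_cell: The smaller battery cell, 26 mm diameter, 70 mm long, lying in the other holder; origin at its centre. Leave it.
- beaker: Glass beaker, 70 mm diameter, 90 mm high; origin under its middle. Leave it.
- reagent_bottle: Amber bottle, 70 mm diameter, 160 mm high; origin under its middle. Leave it.
- screwdriver: Screwdriver, 170 mm long, lying flat. Leave it.
- bay_cover: Loose white cover plate, 75 x 125 x 6 mm, lying flat; origin under its middle. Leave it.
- dish: Low glass dish, 90 mm diameter, 15 mm high; origin under its middle. Leave it.
- sample_jar: Small glass jar, 56 mm diameter, 70 mm high; origin under its middle. Leave it.
Mind the look-alikes: they are no part of the job. What is shaped like the cell but turquoise is not meant.

How it is judged:
By the outcome, as a careful person would: the job done as asked, in the order asked, and still so for the second after the job is handed in, with the robot touching nothing.
It also fails if it takes over 61 s, if anything falls off the work surface, if the arm or the gripper's body presses on something with over 40 N, if the wrist force passes 120 N, or if a joint passes its speed limit or range.

## Working session

There is one attempt and no reset: what is moved stays moved. The work goes in short steps, Python scripts to look and compute and a tool call to move; the robot and the scene stay as the last step left them, time stands still between calls to the robot, and variables do not carry over. Pictures are saved under pics/ and viewed, about 8 in all and at most 12, crops included, and the job is handed in when it is done.

Besides the shell and the picture viewer there is one more tool, called after ">>>" in YAML: its name, and indented under it one key for each argument. send_rows: Moves the arm, as the interface text tells. Its arguments: {"type":"object","properties":{"motion":{"type":"array"},"hand":{"type":"number"},"squeeze":{"type":"number"}},"required":["motion"]}

```bash
mkdir -p pics; ls
cat > h.py <<'E'
import numpy as np, cv2
from station import *
from scipy.spatial.transform import Rotation as R
def world(f):
    H,W=f['range_z'].shape; fo=H/2/np.tan(np.radians(f['vertical_fov'])/2)
    K=np.array([[fo,0,f['cx']],[0,fo,f['cy']],[0,0,1.]])
    v,u=np.mgrid[0:H,0:W].astype(np.float64)
    p=cv2.undistortPoints(np.stack([u.ravel(),v.ravel()],1).reshape(-1,1,2),K,np.array([f['k1'],0,0,0,0.])).reshape(H,W,2)
    z=f['range_z'].astype(float)
    P=np.stack([p[...,0]*z,-p[...,1]*z,-z,np.ones_like(z)],-1)
    P=(P@np.array(f['cam_to_world']).T)[...,:3]; P[z==0]=np.nan
    return P
def save(n,img): cv2.imwrite('pics/%s.png'%n,img)
E
python3 - <<'E'
from h import *
import pickle
for n in ['scene','top']:
    f=grab_frame(n); save(n+'1',f['frame']); np.save(n+'1.npy',world(f)); print(n,f['vertical_fov'],f['k1'],np.round(f['cam_to_world'],3).tolist())
print(get_state())
E
```

```text
pics
scene 45.88083538272696 -0.06190674320423909 [[0.332, -0.792, 0.513, 1.252], [0.943, 0.279, -0.179, -0.233], [-0.001, 0.544, 0.839, 1.199], [0.0, 0.0, 0.0, 1.0]]
top 49.970528721409465 -0.10434473307909177 [[0.029, 0.996, -0.09, 0.452], [-1.0, 0.029, -0.004, 0.004], [-0.002, 0.09, 0.996, 1.243], [0.0, 0.0, 0.0, 1.0]]
{'t': 0.1, 'q': array([ 1.43609174e+00,  3.59341236e-01,  1.11647135e-02, -3.12846474e-04,
       -1.22409712e+00, -2.88110800e-01]), 'qd': array([ 0.00019995, -0.00395728,  0.00252206,  0.0026389 , -0.00133423,
        0.00148118]), 'joint_efforts': array([-7.02230500e-04, -5.84162629e+01,  2.93749666e+01,  7.01552868e+00,
        1.01940637e-02, -3.53304790e-05]), 'eef_pos': array([0.27689791, 0.61541199, 0.40380479]), 'ee_rot': array([ 3.14009266e+00, -1.37816487e-04, -4.22921804e-01]), 'force': array([-0.35164589,  0.28259524, -0.17486743]), 'moment': array([0.01142772, 0.02103829, 0.0212079 ]), 'width': 0.0876608740820333}
```

View pics/top1.png

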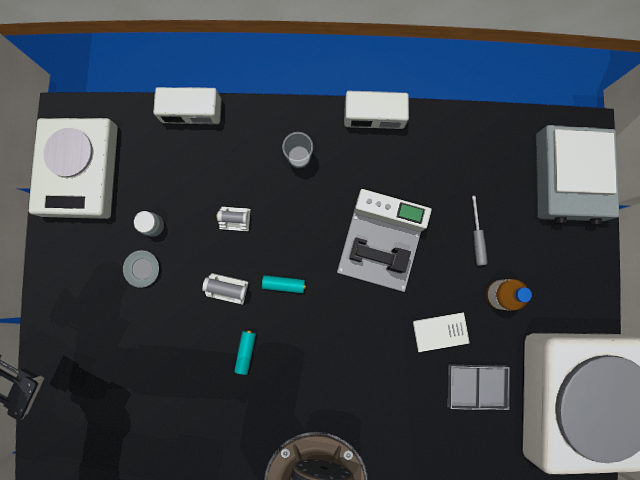

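View pics/scene1.png

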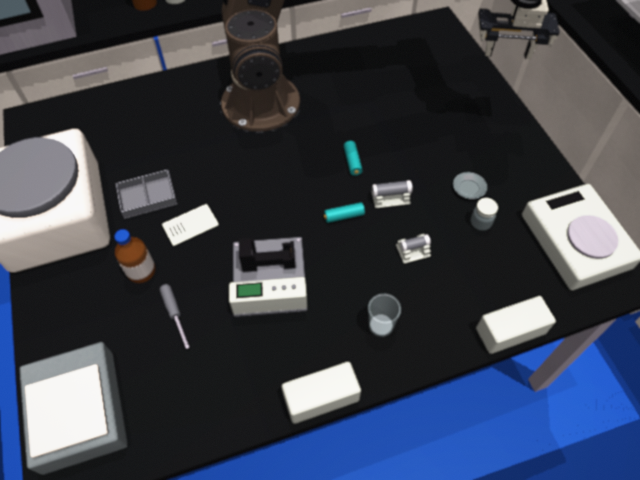

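Run:
```python
from h import *
P=np.load('top1.npy')
def box(u0,v0,u1,v1,zl,zh,n):
    Q=P[v0:v1,u0:u1].reshape(-1,3); Q=Q[(Q[:,2]>zl)&(Q[:,2]<zh)]
    r=cv2.minAreaRect((Q[:,:2]*1000).astype(np.float32)); m=Q[:,:2].mean(0)
    w,V=np.linalg.eigh(np.cov(Q[:,:2].T)); d=V[:,1]
    print(n,len(Q),np.round(Q.mean(0),4),'rect',np.round(r[0],1),np.round(r[1],1),round(r[2],1),'pca dir',np.round(np.degrees(np.arctan2(d[1],d[0])),1),'zmax',np.round(np.nanpercentile(Q[:,2],98),4))
box(195,265,255,310,.040,.07,'cellA')
box(210,200,260,240,.030,.07,'cellB')
box(330,180,440,300,.070,.082,'console')
box(330,180,440,300,.005,.02,'plate')
box(335,225,420,280,.083,.1,'hood')
box(335,225,420,280,.03,.1,'cradle')
box(335,225,370,280,.05,.1,'endwall')
print('bench',np.nanmedian(P[320:360,300:400,2]))
```

```text
cellA 577 [0.4561 0.2234 0.0509] rect [456.4 225.7] [100.8  32.3] 78.9 pca dir 79.0 zmax 0.0577
cellB 366 [0.6259 0.214  0.0438] rect [626.9 216.2] [68.9 38.4] 86.5 pca dir 87.9 zmax 0.0515
console 1461 [ 0.6474 -0.1597  0.0781] rect [ 598.8 -148.5] [170.6 161.1] 75.6 pca dir 71.4 zmax 0.0818
plate 3598 [ 0.5591 -0.136   0.0119] rect [ 591.1 -154.8] [282.7 265.6] 1.5 pca dir 161.3 zmax 0.0172
hood 250 [ 0.5324 -0.1806  0.0859] rect [ 533.6 -178.5] [35.8 48.9] 77.0 pca dir 166.8 zmax 0.0896
cradle 1011 [ 0.5468 -0.142   0.0578] rect [ 573.9 -147.6] [144.2 113.4] 75.9 pca dir 86.1 zmax 0.0886
endwall 138 [ 0.5581 -0.0792  0.0579] rect [557.4 -83.8] [28.5 49.8] 75.7 pca dir 164.5 zmax 0.0638
bench 2.428813027677279e-05
```

```bash
cat >> h.py <<'E'
def go(p,yaw):  # TCP target (m), yaw deg -> offset cm, turn deg
    s=get_state(); y=s['ee_rot'][2]; d=np.array(p)-s['eef_pos']
    M=np.array([[np.cos(y),np.sin(y),0],[np.sin(y),-np.cos(y),0],[0,0,-1]])
    t=-(yaw-np.degrees(y)); t=(t+180)%360-180
    print('off cm',np.round(M@d*100,2),'turn',round(t,2),'| pos',np.round(s['eef_pos'],4),'yaw',round(np.degrees(y),2),'rp',np.round(s['ee_rot'][:2],4),'F',np.round(s['force'],1),'M',np.round(s['moment'],2),'w',round(s['width'],4),'t',round(s['t'],2))
E
python3 -c "
from h import *
go([.459,.241,.36],-101)"
```

```text
off cm [31.97 26.67  4.38] turn 76.77 | pos [0.2769 0.6154 0.4038] yaw -24.23 rp [ 3.1401e+00 -1.0000e-04] F [-0.4  0.3 -0.2] M [0.01 0.02 0.02] w 0.0877 t 0.1
```

>>> send_rows:
  motion:
    - {"offset":[32.0,26.7,4.5],"turn":77}
    - {"offset":[32.0,26.7,4.5],"turn":77}
    - {"offset":[32.0,26.7,4.5],"turn":77}
    - {"offset":[32.0,26.7,4.5],"turn":77}
    - {"offset":[32.0,26.7,4.5],"turn":77}
    - {"offset":[32.0,26.7,4.5],"turn":77}
    - {"offset":[32.0,26.7,4.5],"turn":77}
    - {"offset":[32.0,26.7,4.5],"turn":77}
  hand: 1

```text
t: 0.9
eef_pos: [0.4512, 0.2559, 0.3615]
ee_rot: [3.142, 0.0, -1.629]
force: [2.3, 0.7, -0.0]
width: 0.0874
```

```bash
python3 -c "
from h import *
go([.459,.241,.36],-101)"
```

```text
off cm [ 1.44 -0.86  0.15] turn 7.69 | pos [0.4512 0.2559 0.3615] yaw -93.31 rp [3.1416e+00 1.0000e-04] F [ 2.3  0.7 -0. ] M [ 0.19 -0.24 -0.01] w 0.0874 t 0.9
```

>>> send_rows:
  motion:
    - {"offset":[0.7,-0.4,0.1],"turn":7.0}
    - {"offset":[0.7,-0.4,0.1],"turn":7.0}
    - {"offset":[0.7,-0.4,0.1],"turn":7.0}

```text
t: 1.2
eef_pos: [0.4546, 0.2508, 0.3607]
ee_rot: [3.142, 0.0, -1.742]
force: [0.2, 1.1, 0.3]
width: 0.0877
```

Run:
```python
from h import *
f=grab_frame('wrist'); save('w1',f['frame']); P=world(f); np.save('w1.npy',P)
print(np.round(f['cam_to_world'],3).tolist(), (f['range_z']>0).mean())
go([.459,.241,.36],-101)
```

```text
[[-0.985, -0.166, -0.046, 0.443], [0.172, -0.951, -0.258, 0.181], [-0.001, -0.262, 0.965, 0.341], [0.0, 0.0, 0.0, 1.0]] 0.9960514322916667
off cm [ 0.93 -0.63  0.07] turn 1.22 | pos [0.4544 0.2513 0.3607] yaw -99.78 rp [3.1416e+00 1.0000e-04] F [-1.2  0.1  0.3] M [ 0.08 -0.07  0.03] w 0.0876 t 1.25
```

View pics/w1.png

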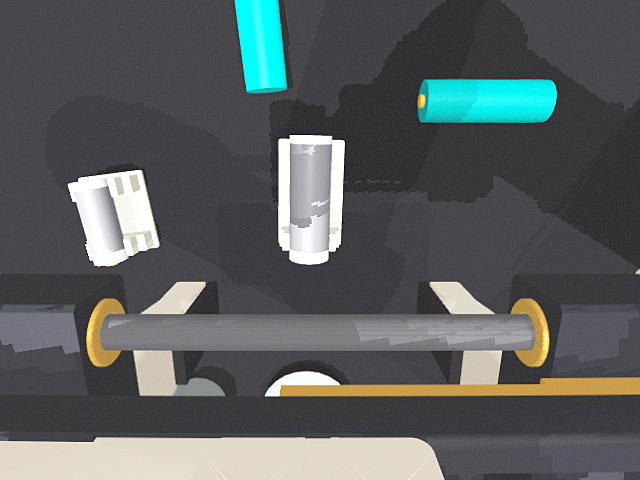

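Run:
```python
from h import *
P=np.load('w1.npy'); I=cv2.imread('pics/w1.png')
Q=P[125:272,270:352].reshape(-1,3); 
for zl in (.04,.048,.0515):
    q=Q[(Q[:,2]>zl)&(Q[:,2]<.06)]
    print(len(q),cv2.minAreaRect((q[:,:2]*1000).astype(np.float32)),np.percentile(q[:,2],99))
for v in range(128,272,6): print(v,np.round(P[v,310]*1000,1),I[v,310])
save('w1c',cv2.resize(I[120:275,260:360],None,fx=5,fy=3.8,interpolation=cv2.INTER_CUBIC))
```

```text
5154 ((456.8249206542969, 226.68096923828125), (97.24913024902344, 32.04484558105469), 78.47640228271484) 0.05527117029010237
4217 ((456.9125671386719, 226.73373413085938), (97.2830581665039, 26.80904197692871), 79.13031768798828) 0.05531413841107927
2921 ((456.74859619140625, 226.61788940429688), (96.85868835449219, 21.272750854492188), 79.89781951904297) 0.05543347953276247
128 [447.9 173.   -0.5] [53 51 52]
134 [448.7 177.8   1. ] [16  9 15]
140 [448.5 182.4  53.8] [255 255 255]
146 [449.3 186.6  53.4] [204 199 197]
152 [450.  190.7  53.8] [240 237 238]
158 [450.7 194.8  55.5] [206 199 204]
164 [451.5 199.1  53.7] [207 201 206]
170 [452.3 203.5  52.5] [204 196 196]
176 [453.  207.7  53.9] [203 195 200]
182 [453.8 212.   53.9] [200 195 198]
188 [454.6 216.4  53.3] [203 195 199]
194 [455.4 220.8  53.7] [196 190 192]
200 [456.2 225.1  54. ] [195 192 195]
206 [457.  229.8  53. ] [199 192 195]
212 [457.8 234.1  54.1] [195 189 193]
218 [458.6 238.5  54.4] [197 188 193]
224 [459.4 243.2  53.8] [255 255 255]
230 [460.1 247.4  55.7] [252 250 252]
236 [461.1 252.4  54.3] [251 250 251]
242 [461.8 256.7  55.5] [251 250 251]
248 [462.7 261.7  54.5] [251 249 250]
254 [463.7 266.8  53.4] [255 255 255]
260 [464.6 271.9  52.5] [255 255 255]
266 [4.696e+02 2.941e+02 3.000e-01] [59 57 56]
```

View pics/w1c.png

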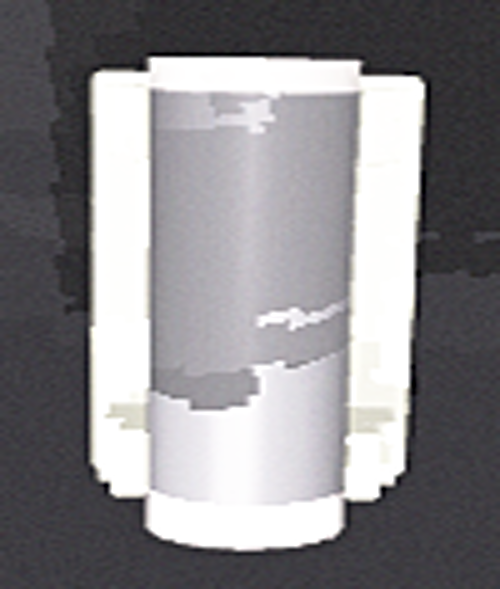

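Run:
```python
from h import *
go([.4598,.242,.197],-101)
```

```text
off cm [ 0.82 -0.69 16.37] turn 1.22 | pos [0.4544 0.2513 0.3607] yaw -99.78 rp [3.1416e+00 1.0000e-04] F [-1.2  0.1  0.3] M [ 0.08 -0.07  0.03] w 0.0876 t 1.25
```

>>> send_rows:
  motion:
    - {"offset":[0.8,-0.7,4],"turn":1.2}
    - {"offset":[0.8,-0.7,8],"turn":1.2}
    - {"offset":[0.8,-0.7,8],"turn":1.2}
    - {"offset":[0.8,-0.7,8],"turn":1.2}

```text
t: 1.65
eef_pos: [0.46, 0.2427, 0.2811]
ee_rot: [3.141, -0.002, -1.763]
force: [0.5, 0.2, 0.4]
width: 0.0876
```

Run:
```python
from h import *
go([.4598,.242,.197],-101)
```

```text
off cm [0.07 0.01 8.41] turn 0.01 | pos [0.46   0.2427 0.2811] yaw -100.99 rp [ 3.1414e+00 -1.5000e-03] F [0.5 0.2 0.4] M [ 0.15 -0.13 -0.01] w 0.0876 t 1.65
```

>>> send_rows:
  motion:
    - {"offset":[0.05,0,4],"turn":0}
    - {"offset":[0.05,0,7],"turn":0}
    - {"offset":[0.05,0,8.4],"turn":0}
    - {"offset":[0.05,0,8.4],"turn":0}
    - {"offset":[0.05,0,8.4],"turn":0}

```text
t: 2.15
eef_pos: [0.4607, 0.2424, 0.1986]
ee_rot: [-3.14, 0.002, -1.764]
force: [0.2, -0.1, 0.2]
width: 0.0876
```

>>> send_rows:
  motion:
    - {"offset":[0,0,0],"turn":0}
    - {"offset":[0,0,0],"turn":0}
    - {"offset":[0,0,0],"turn":0}
    - {"offset":[0,0,0],"turn":0}
    - {"offset":[0,0,0],"turn":0}
    - {"offset":[0,0,0],"turn":0}
    - {"offset":[0,0,0],"turn":0}
    - {"offset":[0,0,0],"turn":0}
  hand: -1
  squeeze: 4

```text
t: 2.95
eef_pos: [0.4599, 0.2411, 0.1966]
ee_rot: [3.141, -0.0, -1.766]
force: [0.0, -0.6, -0.7]
width: 0.0318
```

Run:
```python
from h import *
go([.4598,.242,.197],-101)
```

```text
off cm [-0.09  0.03 -0.04] turn -0.18 | pos [0.4599 0.2411 0.1966] yaw -101.18 rp [ 3.1415e+00 -2.0000e-04] F [ 0.  -0.6 -0.7] M [-0.02 -0.14 -0.05] w 0.0318 t 2.95
```

>>> send_rows:
  motion:
    - {"offset":[0.1,0,-0.4],"turn":0}
    - {"offset":[0.28,0,-0.8],"turn":0}
    - {"offset":[0.45,0,-1.15],"turn":0}
    - {"offset":[0.67,0,-1.55],"turn":0}
    - {"offset":[0.95,0,-1.95],"turn":0}
    - {"offset":[1.22,0,-2.3],"turn":0}
    - {"offset":[1.22,0,-2.3],"turn":0}
    - {"offset":[1.22,0,-2.3],"turn":0}

```text
t: 3.75
eef_pos: [0.4576, 0.2291, 0.2198]
ee_rot: [-3.141, 0.0, -1.766]
force: [0.4, -0.2, -2.1]
width: 0.0317
```

Run:
```python
from h import *
f=grab_frame('wrist'); save('w2',f['frame']); P=world(f); np.save('w2.npy',P)
C=np.array(f['cam_to_world']); print(np.round(C[:3,3],3))
go([.4598,.242,.197],-101)
```

```text
[0.444 0.16  0.2  ]
off cm [-1.31  0.03  2.27] turn -0.18 | pos [0.4576 0.2291 0.2197] yaw -101.18 rp [-3.1415e+00  1.0000e-04] F [-0.1  0.3 -1.8] M [ 0.12 -0.01 -0.  ] w 0.0321 t 3.8
```

View pics/w2.png

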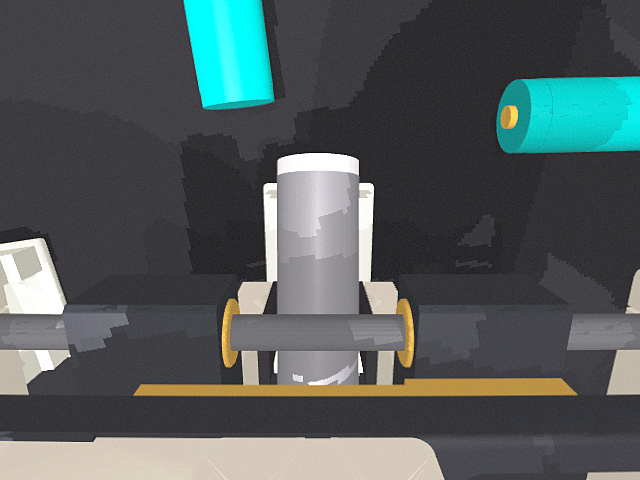

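```bash
cat >> h.py <<'E'
def slope(P,u=(300,340),v=(175,270),yaw=79.0,zmin=.02):
    d=np.array([np.cos(np.radians(yaw)),np.sin(np.radians(yaw))])
    q=P[v[0]:v[1],u[0]:u[1]].reshape(-1,3); q=q[q[:,2]>zmin]
    # upper ridge: per bin along d, 90th pct height
    s=q[:,:2]@d; b=np.arange(s.min(),s.max(),.004); S=[];Z=[]
    for a in b:
        k=(s>=a)&(s<a+.004)
        if k.sum()>10: S.append(s[k].mean()); Z.append(np.percentile(q[k,2],75))
    c=np.polyfit(S,Z,1); g=get_state()['eef_pos']; 
    print('slope deg',np.degrees(np.arctan(c[0])),'res mm',1e3*np.std(np.polyval(c,S)-Z),'top line z at grip',np.polyval(c,g[:2]@d),'grip z',g[2]-.159,'s range rel grip',np.min(s)-g[:2]@d)
E
python3 - <<'E'
from h import *
slope(np.load('w2.npy'),v=(160,270))
E
```

```text
slope deg 14.520186051860062 res mm 0.06464843030413737 top line z at grip 0.07718177443081517 grip z 0.06073073423172834 s range rel grip -0.06282459308441776
```

>>> send_rows:
  motion:
    - {"offset":[0,0,0],"turn":0}
    - {"offset":[0,0,0],"turn":0}
    - {"offset":[0,0,-0.5],"turn":0}
    - {"offset":[0,0,0],"turn":0}
    - {"offset":[0,0,-0.5],"turn":0}
    - {"offset":[0,0,0],"turn":0}
    - {"offset":[0,0,0],"turn":0}
  squeeze: 3

```text
t: 4.5
eef_pos: [0.4575, 0.2291, 0.2194]
ee_rot: [3.142, -0.0, -1.766]
force: [-0.6, -0.1, -1.4]
width: 0.0317
```

Run:
```python
from h import *
f=grab_frame('wrist'); save('w3',f['frame']); P=world(f)
slope(P,v=(160,270))
go([.4598,.242,.197],-101)
```

```text
slope deg 23.38769888633488 res mm 0.09119018501531363 top line z at grip 0.07615362210103122 grip z 0.0604702298070775 s range rel grip -0.062208701865587857
off cm [-1.31  0.03  2.25] turn -0.18 | pos [0.4576 0.2291 0.2195] yaw -101.18 rp [ 3.1415e+00 -3.0000e-04] F [-0.  -0.7 -1.6] M [ 0.   -0.18 -0.04] w 0.0317 t 4.55
```

>>> send_rows:
  motion:
    - {"offset":[0,0,0],"turn":0}
    - {"offset":[0,0,0],"turn":0}
    - {"offset":[0,0,-1],"turn":0}
    - {"offset":[0,0,-3],"turn":0}
    - {"offset":[0,0,-6],"turn":0}
    - {"offset":[0,0,-9],"turn":0}
    - {"offset":[0,0,-12],"turn":0}
    - {"offset":[0,0,-12],"turn":0}
  squeeze: 35

```text
t: 5.35
eef_pos: [0.4585, 0.2299, 0.3448]
ee_rot: [-3.137, 0.006, -1.765]
force: [-0.2, 0.5, -2.0]
width: 0.0314
```

Run:
```python
from h import *
f=grab_frame('wrist'); save('w4',f['frame']); P=world(f)
slope(P,v=(160,270),zmin=.1)
go([.480,-.101,.34],-104)
```

```text
slope deg 24.418201118891716 res mm 0.061111891181591445 top line z at grip 0.2011993174861647 grip z 0.18349172475706813 s range rel grip -0.06056586625454874
off cm [31.99 -8.57  0.25] turn 2.83 | pos [0.4579 0.2295 0.3425] yaw -101.17 rp [-3.1388  0.0044] F [ 0.5  0.1 -3. ] M [ 0.11 -0.06 -0.02] w 0.0311 t 5.4
```

>>> send_rows:
  motion:
    - {"offset":[4,-1,0],"turn":2.8}
    - {"offset":[9,-2.4,0],"turn":2.8}
    - {"offset":[14,-3.7,0],"turn":2.8}
    - {"offset":[19,-5.1,0],"turn":2.8}
    - {"offset":[24,-6.4,0],"turn":2.8}
    - {"offset":[28,-7.5,0],"turn":2.8}
    - {"offset":[31,-8.3,0],"turn":2.8}
    - {"offset":[32,-8.6,0],"turn":2.8}

```text
t: 6.2
eef_pos: [0.4791, -0.1041, 0.3388]
ee_rot: [3.14, -0.001, -1.818]
force: [-0.7, 0.7, -3.1]
width: 0.0313
```

>>> send_rows:
  motion:
    - {"offset":[0,0,0],"turn":0}
    - {"offset":[0,0,0],"turn":0}
    - {"offset":[0,0,0],"turn":0}

```text
t: 6.5
eef_pos: [0.4798, -0.1006, 0.3395]
ee_rot: [3.141, 0.0, -1.814]
force: [0.0, 0.1, -2.3]
width: 0.0314
```

Run:
```python
from h import *
f=grab_frame('wrist'); save('w5',f['frame']); P=world(f); np.save('w5.npy',P)
slope(P,v=(130,270),zmin=.1,yaw=76.2)
go([.480,-.101,.34],-104)
```

```text
slope deg 23.503508581603406 res mm 0.2335822029212683 top line z at grip 0.1959972611432828 grip z 0.18060655066782952 s range rel grip -0.06406344038304085
off cm [ 0.04 -0.02 -0.04] turn 0.1 | pos [ 0.4799 -0.1005  0.3396] yaw -103.9 rp [3.1414 0.    ] F [-0.3  0.9 -2.8] M [ 0.08 -0.09 -0.  ] w 0.0312 t 6.55
```

View pics/w5.png

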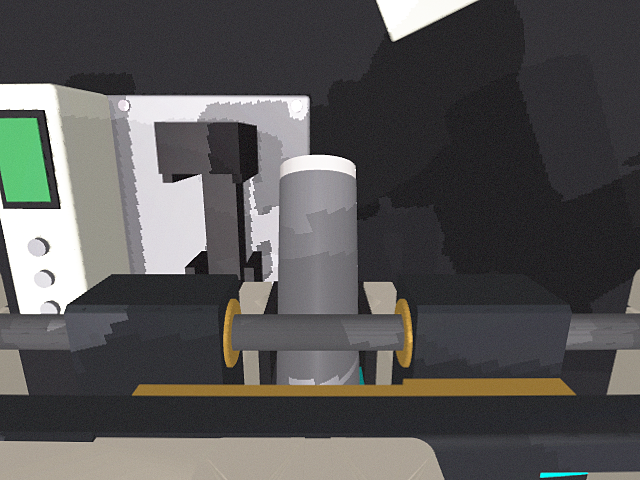

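Run:
```python
from h import *
P=np.load('w5.npy'); a=np.radians(76)
ey=np.array([np.cos(a),np.sin(a)]); ex=np.array([np.sin(a),-np.cos(a)]); o=np.array([.546,-.128])
def sel(u0,v0,u1,v1,zl,zh,n,src=P):
    Q=src[v0:v1,u0:u1].reshape(-1,3); Q=Q[(Q[:,2]>zl)&(Q[:,2]<zh)]
    X=(Q[:,:2]-o)@ex*1e3; Y=(Q[:,:2]-o)@ey*1e3
    r=cv2.minAreaRect((Q[:,:2]*1000).astype(np.float32))
    print(n,len(Q),'x',np.round(np.percentile(X,[1,99]),1),'y',np.round(np.percentile(Y,[1,99]),1),'z',np.round(np.median(Q[:,2]),4),np.round(r[0],1),np.round(r[1],1),round(r[2],1)); return X,Y
sel(140,110,262,190,.081,.1,'hood')
X,Y=sel(190,180,262,285,.034,.046,'rib')
for y in range(-35,30,10):
    k=(Y>y)&(Y<y+10)
    if k.sum()>20: print(y,np.percentile(X[k],[3,97]).round(1),k.sum())
sel(180,245,275,285,.05,.07,'wall/cheeks')
sel(100,90,312,285,.008,.016,'plate')
sel(0,80,110,300,.074,.082,'console')
T=np.load('top1.npy')
sel(380,235,420,280,.081,.1,'hood top',T)
sel(340,230,372,275,.056,.07,'wall top',T)
sel(345,230,410,275,.034,.046,'rib top',T)
sel(340,180,435,240,.074,.082,'console top',T)
for c in range(150,265,8): print(c,[tuple(np.round(np.r_[(P[v,c,:2]-o)@ex,(P[v,c,:2]-o)@ey,P[v,c,2]]*1e3,0).astype(int)) for v in (130,170,180,200,260,270)])
```

```text
hood 4406 x [-23.9  24.9] y [-68.5 -39. ] z 0.085 [ 534.3 -177.7] [35.8 49.7] 75.6
rib 3418 x [-23.9  20.6] y [-29.4  44.9] z 0.04 [ 549.3 -118. ] [81.2 50.3] 76.0
-35 [-11.1  12. ] 241
-25 [-11.2  12. ] 471
-15 [-11.1  12.1] 479
-5 [-11.1  12.2] 444
5 [-11.2  12.3] 443
15 [-11.   12.3] 433
25 [-23.2  23.6] 537
wall/cheeks 264 x [-24.2  25.9] y [30.8 42.2] z 0.0538 [555.5 -93.9] [11.3 50.7] 72.7
plate 20566 x [-61.7  86.7] y [-90.   50.4] z 0.012 [ 554.4 -145.5] [151.6 152.7] 75.9
console 14221 x [ 85.6 133. ] y [-89.5  44.5] z 0.0786 [ 647.1 -176. ] [138.1  50.7] 75.2
hood top 292 x [-24.1  23.8] y [-69.8 -35.8] z 0.0853 [ 533.5 -178.3] [36.3 49. ] 76.0
wall top 99 x [-24.1  25.2] y [32.8 59.8] z 0.0595 [557.7 -83.2] [27.1 49.5] 75.7
rib top 426 x [-24.4  18.6] y [-42.3  55. ] z 0.0398 [ 543.4 -129.9] [124.1  46. ] 75.6
console top 1349 x [ 85.8 134.4] y [-90.6  76.1] z 0.0783 [ 651.3 -162. ] [170.6  50.6] 75.8
150 [(np.int64(57), np.int64(-65), np.int64(13)), (np.int64(61), np.int64(-35), np.int64(14)), (np.int64(-9223372036854775808), np.int64(-9223372036854775808), np.int64(-9223
[... 3460 characters left out ...]
4(-11), np.int64(39), np.int64(12)), (np.int64(-19), np.int64(33), np.int64(54))]
254 [(np.int64(-24), np.int64(-65), np.int64(26)), (np.int64(-24), np.int64(-36), np.int64(31)), (np.int64(-20), np.int64(-27), np.int64(12)), (np.int64(-20), np.int64(-11), np.int64(12)), (np.int64(-22), np.int64(31), np.int64(37)), (np.int64(-24), np.int64(35), np.int64(51))]
262 [(np.int64(-28), np.int64(-65), np.int64(11)), (np.int64(-27), np.int64(-35), np.int64(11)), (np.int64(-27), np.int64(-27), np.int64(12)), (np.int64(-26), np.int64(-11), np.int64(12)), (np.int64(-24), np.int64(39), np.int64(13)), (np.int64(-24), np.int64(48), np.int64(12))]<stdin>:22: RuntimeWarning: invalid value encountered in cast
```

Run:
```python
from h import *
P=np.load('w5.npy'); a=np.radians(76)
ey=np.array([np.cos(a),np.sin(a)]); ex=np.array([np.sin(a),-np.cos(a)]); o=np.array([.546,-.128])
Y=(P[...,:2]-o)@ey*1e3
b=[];f=[]
for c in range(175,232,3):
    v=np.where(P[105:190,c,2]>.0825)[0]+105
    b.append(Y[v[0],c]); f.append(Y[v[-1],c])
print('hood back (-66)',np.round(b,1),'front (-40)',np.round(f,1))
f=[]
for c in (160,163,166,169,236,239): 
    v=np.where(P[105:200,c,2]>.077)[0]+105; f.append(Y[v[-1],c])
print('cheek front(-34)',np.round(f,1))
g=[]
for c in range(192,200,2):
    v=np.where(P[230:285,c,2]>.050)[0]+230; g+= [Y[v[0],c]] if len(v) else []
for c in range(244,258,2):
    v=np.where(P[230:285,c,2]>.050)[0]+230; g+= [Y[v[0],c]] if len(v) else []
print('end cheek start (30)',np.round(g,1))
# target: grip over x=0.5, y such that upper flat edge at -41+? 
for yy,z in ((40,.30),):
    p=o+ex*.0005+ey*yy*1e-3; go([p[0],p[1],z],-104)
```

```text
hood back (-66) [-69.  -69.  -69.  -69.  -68.4 -68.5 -68.4 -68.4 -68.4 -68.4 -68.4 -68.4
 -68.4 -68.4 -68.4 -68.4 -68.4 -68.3 -68.4] front (-40) [-39.1 -39.1 -39.2 -39.1 -39.  -39.1 -39.1 -39.1 -39.1 -39.1 -39.  -39.
 -39.1 -39.  -39.  -39.  -39.  -39.1 -39. ]
cheek front(-34) [-39.  -33.3 -33.2 -33.1 -33.1 -33. ]
end cheek start (30) [ 31.3  31.5  30.9 -28.6  31.4  31.3  31.2  31.4  31.6  31.7  -0.9]
off cm [-2.92 -7.13  3.96] turn 0.1 | pos [ 0.4799 -0.1005  0.3396] yaw -103.9 rp [3.1414 0.    ] F [-0.3  0.9 -2.8] M [ 0.08 -0.09 -0.  ] w 0.0312 t 6.55
```

>>> send_rows:
  motion:
    - {"offset":[-1.0,-3,0],"turn":0.2}
    - {"offset":[-2.4,-7.1,0.5],"turn":0.2}
    - {"offset":[-2.4,-7.1,2],"turn":0.2}
    - {"offset":[-2.4,-7.1,3.5],"turn":0.2}
    - {"offset":[-2.4,-7.1,3.5],"turn":0.2}
    - {"offset":[-2.4,-7.1,3.5],"turn":0.2}
    - {"offset":[-2.4,-7.1,3.5],"turn":0.2}

```text
t: 7.25
eef_pos: [0.5549, -0.0949, 0.3058]
ee_rot: [-3.14, 0.0, -1.817]
force: [-0.3, -0.2, -1.8]
width: 0.0315
```

```bash
cat >> h.py <<'E'
a=np.radians(76); ey=np.array([np.cos(a),np.sin(a)]); ex=np.array([np.sin(a),-np.cos(a)]); o=np.array([.546,-.128])
def loc():
    s=get_state(); p=s['eef_pos']; 
    print('grip local x,y,z mm',np.round([(p[:2]-o)@ex*1e3,(p[:2]-o)@ey*1e3,p[2]*1e3-159],2),'yaw',np.degrees(s['ee_rot'][2]).round(2),'Fx,y,z local',np.round([s['force'][:2]@ex,s['force'][:2]@ey,s['force'][2]],2),'M',np.round(s['moment'],2),'w',round(s['width'],4),'t',round(s['t'],2))
E
python3 - <<'E'
from h import *
f=grab_frame('wrist'); save('w6',f['frame']); P=world(f); np.save('w6.npy',P)
slope(P,v=(130,270),zmin=.09,yaw=76)
loc()
X=(P[...,:2]-o)@ex*1e3; Y=(P[...,:2]-o)@ey*1e3
for v in (175,200,225,250):
    r=np.where(P[v,240:400,2]>.098)[0]+240; print('cell row',v,X[v,r[0]].round(1),X[v,r[-1]].round(1),Y[v,r[0]].round(1))
v=130
for v in (130,145):
    r=np.where(P[v,:,2]>.082)[0]; r=r[(r>200)&(r<440)]; print('hood row',v,r[[0,-1]],X[v,r[0]].round(1),X[v,r[-1]].round(1),Y[v,r[0]].round(1))
E
```

```text
slope deg 23.630898877242196 res mm 0.29964090075727945 top line z at grip 0.16227561429641188 grip z 0.14686346521413698 s range rel grip -0.06376559927031467
grip local x,y,z mm [  0.59  34.16 146.86] yaw -104.14 Fx,y,z local [ 0.8   0.31 -1.58] M [ 0.12 -0.03  0.02] w 0.0315 t 7.3
cell row 175 16.5 -14.4 -21.1
cell row 200 16.9 -14.7 -11.2
cell row 225 16.7 -14.4 -1.8
cell row 250 16.5 -14.7 7.5
hood row 130 [270 367] 24.8 -23.8 -39.6Traceback (most recent call last):
  File "<stdin>", line 10, in <module>
IndexError: index 0 is out of bounds for axis 0 with size 0
```

View pics/w6.png

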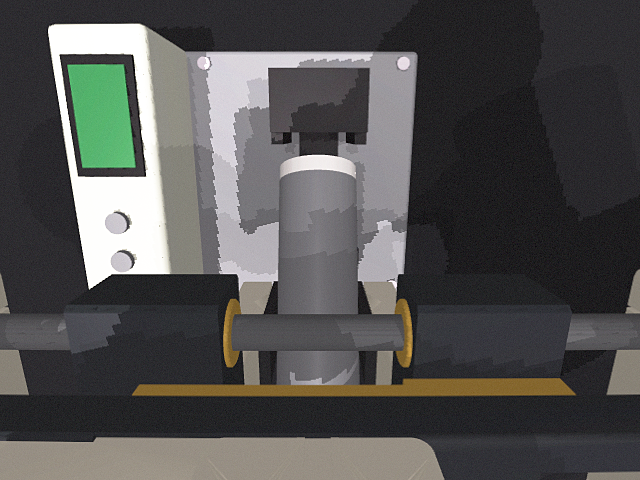

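>>> send_rows:
  motion:
    - {"offset":[0,0.04,2],"turn":0}
    - {"offset":[0,0.04,4],"turn":0}
    - {"offset":[0,0.04,5.3],"turn":0}
    - {"offset":[0,0.04,6.1],"turn":0}
    - {"offset":[0,0.04,6.3],"turn":0}
    - {"offset":[0,0.04,6.3],"turn":0}
    - {"offset":[0,0.04,6.3],"turn":0}

```text
t: 8.0
eef_pos: [0.5546, -0.0952, 0.2425]
ee_rot: [-3.14, 0.0, -1.818]
force: [0.1, -0.0, -2.3]
width: 0.0313
```

```bash
python3 -c "
from h import *
loc()"
```

```text
grip local x,y,z mm [ 0.41 33.88 83.5 ] yaw -104.17 Fx,y,z local [ 0.09  0.02 -2.31] M [ 0.07 -0.05  0.04] w 0.0313 t 8.0
```

>>> send_rows:
  motion:
    - {"offset":[0.3,0,0],"turn":0}
    - {"offset":[0.6,0,0],"turn":0}
    - {"offset":[0.8,0,0],"turn":0}
    - {"offset":[0.8,0,0],"turn":0}
    - {"offset":[0.8,0,0],"turn":0}

```text
t: 8.5
eef_pos: [0.5522, -0.1031, 0.2418]
ee_rot: [-3.141, 0.0, -1.819]
force: [-0.4, 0.2, -1.7]
width: 0.0313
```

```bash
python3 -c "
from h import *
loc()"
```

```text
grip local x,y,z mm [1.000e-02 2.566e+01 8.280e+01] yaw -104.19 Fx,y,z local [-0.43  0.08 -1.73] M [ 0.14 -0.05 -0.04] w 0.0313 t 8.5
```

>>> send_rows:
  motion:
    - {"offset":[0.1,0,0],"turn":0}
    - {"offset":[0.2,0,0],"turn":0}
    - {"offset":[0.2,0,0],"turn":0}
    - {"offset":[0.2,0,0],"turn":0}

```text
t: 8.9
eef_pos: [0.5518, -0.1049, 0.2417]
ee_rot: [3.142, -0.0, -1.818]
force: [-0.2, 0.3, -1.2]
width: 0.0314
```

```bash
python3 -c "
from h import *
loc()"
```

```text
grip local x,y,z mm [-0.   23.79 82.7 ] yaw -104.18 Fx,y,z local [-0.23  0.29 -1.22] M [ 0.14 -0.1  -0.06] w 0.0314 t 8.9
```

>>> send_rows:
  motion:
    - {"offset":[0.1,0,0],"turn":0}
    - {"offset":[0.2,0,0],"turn":0}
    - {"offset":[0.2,0,0],"turn":0}
    - {"offset":[0.2,0,0],"turn":0}

```text
t: 9.3
eef_pos: [0.5513, -0.1067, 0.2418]
ee_rot: [-3.141, 0.0, -1.818]
force: [0.1, 2.1, -1.9]
width: 0.0311
```

```bash
python3 -c "
from h import *
loc()"
```

```text
grip local x,y,z mm [4.000e-02 2.195e+01 8.277e+01] yaw -104.18 Fx,y,z local [-0.37  2.04 -1.89] M [ 1.1  -0.17 -0.01] w 0.0311 t 9.3
```

>>> send_rows:
  motion:
    - {"offset":[0.1,0,0],"turn":0}
    - {"offset":[0.2,0,0],"turn":0}
    - {"offset":[0.3,0,0],"turn":0}
    - {"offset":[0.3,0,0],"turn":0}
    - {"offset":[0.3,0,0],"turn":0}

```text
t: 9.8
eef_pos: [0.5506, -0.1097, 0.2418]
ee_rot: [-3.141, 0.0, -1.818]
force: [0.1, 5.4, -1.9]
width: 0.0311
```

```bash
python3 -c "
from h import *
loc()"
```

```text
grip local x,y,z mm [5.000e-02 1.889e+01 8.276e+01] yaw -104.18 Fx,y,z local [-1.17  5.25 -1.91] M [ 1.97 -0.29 -0.03] w 0.0311 t 9.8
```

>>> send_rows:
  motion:
    - {"offset":[0.1,0,0],"turn":0}
    - {"offset":[0.2,0,0],"turn":0}
    - {"offset":[0.3,0,0],"turn":0}
    - {"offset":[0.3,0,0],"turn":0}
    - {"offset":[0.3,0,0],"turn":0}

```text
t: 10.3
eef_pos: [0.55, -0.1123, 0.2418]
ee_rot: [-3.141, 0.001, -1.818]
force: [0.3, 6.4, -0.6]
width: 0.0309
```

```bash
python3 -c "
from h import *
loc()
f=grab_frame('wrist'); save('w7',f['frame']); P=world(f); np.save('w7.npy',P)
slope(P,v=(175,270),zmin=.05,yaw=76)"
```

```text
grip local x,y,z mm [7.000e-02 1.616e+01 8.279e+01] yaw -104.18 Fx,y,z local [-1.22  6.3  -0.64] M [ 2.63 -0.3  -0.05] w 0.0309 t 10.3
slope deg 13.424271663104403 res mm 3.0907974710780266 top line z at grip 0.09160457036908275 grip z 0.08279344170997241 s range rel grip -0.05776840635361998
```

View pics/w7.png

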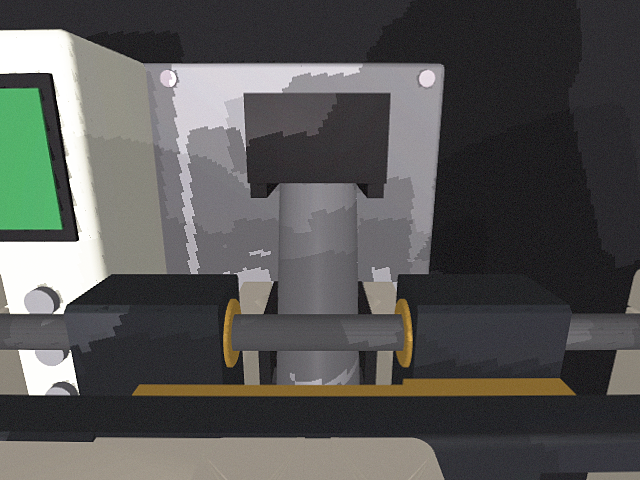

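```bash
python3 -c "
from h import *
slope(np.load('w7.npy'),v=(192,270),zmin=.05,yaw=76)"
```

```text
slope deg 24.10509949274828 res mm 0.05023157474396623 top line z at grip 0.09860049841229276 grip z 0.08279344170997241 s range rel grip -0.050576783898060154
```

>>> send_rows:
  motion:
    - {"offset":[0.1,0,0],"turn":0}
    - {"offset":[0.2,0,0],"turn":0}
    - {"offset":[0.3,0,0],"turn":0}
    - {"offset":[0.3,0,0],"turn":0}
    - {"offset":[0.3,0,0],"turn":0}
  squeeze: 45

```text
t: 10.85
eef_pos: [0.5493, -0.115, 0.2418]
ee_rot: [-3.141, 0.001, -1.818]
force: [0.5, 9.2, -0.7]
width: 0.0312
```

```bash
python3 -c "
from h import *
loc()
f=grab_frame('wrist'); save('w8',f['frame']); P=world(f); np.save('w8.npy',P)
slope(P,v=(205,270),zmin=.05,yaw=76);loc()"
```

```text
grip local x,y,z mm [7.000e-02 1.346e+01 8.281e+01] yaw -104.18 Fx,y,z local [-1.74  9.04 -0.68] M [ 3.41 -0.35 -0.12] w 0.0312 t 10.85
slope deg 23.748436975991776 res mm 0.07727913830664371 top line z at grip 0.09832530892791841 grip z 0.08279832587802627 s range rel grip -0.04593385778584022
grip local x,y,z mm [8.000e-02 1.346e+01 8.280e+01] yaw -104.18 Fx,y,z local [-1.57  8.   -1.02] M [ 3.44 -0.35 -0.05] w 0.0311 t 10.9
```

>>> send_rows:
  motion:
    - {"offset":[0.08,0,0],"turn":0}
    - {"offset":[0.16,0,0],"turn":0}
    - {"offset":[0.19,0,0],"turn":0}
    - {"offset":[0.19,0,0],"turn":0}
    - {"offset":[0.19,0,0],"turn":0}

```text
t: 11.4
eef_pos: [0.5489, -0.1166, 0.2418]
ee_rot: [-3.141, 0.001, -1.818]
force: [0.4, 10.1, -2.3]
width: 0.031
```

```bash
python3 -c "
from h import *
loc()"
```

```text
grip local x,y,z mm [7.000e-02 1.172e+01 8.283e+01] yaw -104.18 Fx,y,z local [-2.03  9.91 -2.3 ] M [ 3.84 -0.35 -0.17] w 0.031 t 11.4
```

>>> send_rows:
  motion:
    - {"offset":[0,0,0.1],"turn":0}
    - {"offset":[0,0,0.2],"turn":0}
    - {"offset":[-0.02,0,0.35],"turn":0}
    - {"offset":[-0.03,0,0.5],"turn":0}
    - {"offset":[-0.04,0,0.6],"turn":0}
    - {"offset":[-0.04,0,0.6],"turn":0}

```text
t: 12.0
eef_pos: [0.5497, -0.116, 0.237]
ee_rot: [-3.139, 0.002, -1.818]
force: [-0.6, 12.9, 8.4]
width: 0.031
```

```bash
python3 -c "
from h import *
loc()
f=grab_frame('wrist'); save('w9',f['frame']); P=world(f); np.save('w9.npy',P)
slope(P,v=(215,270),zmin=.05,yaw=76);loc()"
```

```text
grip local x,y,z mm [ 0.66 12.56 78.  ] yaw -104.14 Fx,y,z local [-3.69 12.37  8.37] M [ 4.47  0.34 -0.12] w 0.031 t 12.0
slope deg 20.083544216552458 res mm 0.08420236003431829 top line z at grip 0.09305221044211012 grip z 0.07804689693601372 s range rel grip -0.04280535948047297
grip local x,y,z mm [ 0.65 12.54 78.05] yaw -104.14 Fx,y,z local [-4.52 12.53  7.59] M [ 4.44  0.35 -0.22] w 0.0313 t 12.05
```

>>> send_rows:
  motion:
    - {"offset":[0.02,0,0.15],"turn":0}
    - {"offset":[0.02,0,0.3],"turn":0}
    - {"offset":[0.02,0,0.45],"turn":0}
    - {"offset":[0.02,0,0.6],"turn":0}
    - {"offset":[0.02,0,0.7],"turn":0}
    - {"offset":[0.02,0,0.7],"turn":0}
  squeeze: 38

```text
t: 12.65
eef_pos: [0.5506, -0.1154, 0.2305]
ee_rot: [-3.136, 0.003, -1.817]
force: [0.8, 17.3, 9.1]
width: 0.031
```

```bash
python3 -c "
from h import *
f=grab_frame('wrist'); save('w10',f['frame']); P=world(f); np.save('w10.npy',P)
slope(P,v=(220,270),zmin=.05,yaw=76);loc()"
```

```text
slope deg 13.501094600447276 res mm 0.09753638386021181 top line z at grip 0.08569229412825737 grip z 0.07158127916394691 s range rel grip -0.0417175005103005
grip local x,y,z mm [ 1.42 13.33 71.58] yaw -104.11 Fx,y,z local [-3.38 17.27  9.26] M [ 6.27 -0.39 -0.13] w 0.0309 t 12.7
```

>>> send_rows:
  motion:
    - {"offset":[0.1,0.08,0],"turn":0}
    - {"offset":[0.17,0.08,0.1],"turn":0}
    - {"offset":[0.17,0.08,0.2],"turn":0}
    - {"offset":[0.17,0.08,0.3],"turn":0}
    - {"offset":[0.17,0.08,0.4],"turn":0}
    - {"offset":[0.17,0.08,0.4],"turn":0}

```text
t: 13.3
eef_pos: [0.5498, -0.1169, 0.2269]
ee_rot: [-3.135, 0.003, -1.817]
force: [2.7, 18.4, 9.3]
width: 0.0313
```

```bash
python3 -c "
from h import *
f=grab_frame('wrist'); save('w11',f['frame']); P=world(f); np.save('w11.npy',P)
slope(P,v=(220,270),zmin=.05,yaw=76);loc()"
```

```text
slope deg 10.176793842035492 res mm 0.04331946559164524 top line z at grip 0.08203787991447013 grip z 0.06785079083169926 s range rel grip -0.0423030233036632
grip local x,y,z mm [ 1.04 11.68 67.85] yaw -104.09 Fx,y,z local [-2.29 17.24  8.32] M [ 5.84 -0.86 -0.03] w 0.0312 t 13.35
```

>>> send_rows:
  motion:
    - {"offset":[0,0,0.15],"turn":0}
    - {"offset":[0,0,0.3],"turn":0}
    - {"offset":[-0.02,0,0.45],"turn":0}
    - {"offset":[-0.04,0,0.6],"turn":0}
    - {"offset":[-0.05,0,0.7],"turn":0}
    - {"offset":[-0.05,0,0.7],"turn":0}

```text
t: 13.95
eef_pos: [0.5498, -0.1168, 0.2211]
ee_rot: [-3.135, 0.002, -1.816]
force: [-2.5, 15.1, 21.4]
width: 0.0313
```

```bash
python3 -c "
from h import *
f=grab_frame('wrist'); save('w12',f['frame']); P=world(f); np.save('w12.npy',P)
slope(P,v=(220,270),zmin=.05,yaw=76);loc()"
```

```text
slope deg 4.6238095645074715 res mm 0.024252656730999606 top line z at grip 0.0764489822889334 grip z 0.06208859092794808 s range rel grip -0.04362164446035638
grip local x,y,z mm [ 1.02 11.72 62.09] yaw -104.07 Fx,y,z local [-5.75 15.15 21.27] M [ 5.54  0.95 -0.1 ] w 0.0312 t 14.0
```

>>> send_rows:
  motion:
    - {"offset":[0,0.1,0],"turn":0}
    - {"offset":[-0.05,0.1,0],"turn":0}
    - {"offset":[-0.05,0.1,0.1],"turn":0}
    - {"offset":[-0.05,0.1,0.2],"turn":0}
    - {"offset":[-0.05,0.1,0.3],"turn":0}
    - {"offset":[-0.05,0.1,0.3],"turn":0}

```text
t: 14.6
eef_pos: [0.5495, -0.1166, 0.2204]
ee_rot: [-3.133, 0.002, -1.815]
force: [-7.8, 14.0, 40.9]
width: 0.0314
```

```bash
python3 -c "
from h import *
f=grab_frame('wrist'); save('w13',f['frame']); P=world(f); np.save('w13.npy',P)
slope(P,v=(220,270),zmin=.05,yaw=76);loc()"
```

```text
slope deg 4.204647162363254 res mm 0.07211133408286105 top line z at grip 0.0760097822950573 grip z 0.06137400991378453 s range rel grip -0.043620973474381944
grip local x,y,z mm [ 0.64 11.85 61.37] yaw -104.02 Fx,y,z local [-11.17  12.21  40.28] M [ 4.85  2.75 -0.17] w 0.031 t 14.65
```

>>> send_rows:
  motion:
    - {"offset":[0,0,-0.1],"turn":0}
    - {"offset":[0,0,-0.2],"turn":0}
    - {"offset":[0,0,-0.3],"turn":0}
    - {"offset":[0,0,-0.4],"turn":0}
    - {"offset":[0,0,-0.5],"turn":0}
    - {"offset":[0,0,-0.5],"turn":0}
  squeeze: 58

```text
t: 15.25
eef_pos: [0.5492, -0.1168, 0.2215]
ee_rot: [-3.135, 0.002, -1.816]
force: [4.8, 9.0, 1.6]
width: 0.0311
```

```bash
python3 -c "
from h import *
f=grab_frame('wrist'); save('w14',f['frame']); P=world(f); np.save('w14.npy',P)
slope(P,v=(220,270),zmin=.05,yaw=76);loc()
f=grab_frame('scene'); I=f['frame']; save('s2',cv2.resize(I[215:315,215:315],None,fx=6,fy=6,interpolation=cv2.INTER_CUBIC))"
```

```text
slope deg 5.043340695772268 res mm 0.03545667856843969 top line z at grip 0.07704194318488138 grip z 0.06246879175789968 s range rel grip -0.043276797836897966
grip local x,y,z mm [ 0.46 11.69 62.47] yaw -104.07 Fx,y,z local [3.12 9.16 2.99] M [ 2.84 -1.99  0.17] w 0.0306 t 15.3
```

View pics/s2.png

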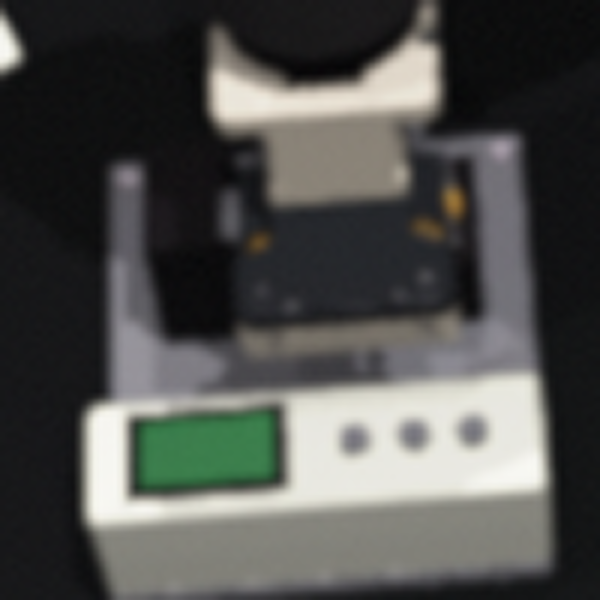

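>>> send_rows:
  motion:
    - {"offset":[0.1,0,-0.05],"turn":0}
    - {"offset":[0.2,0,-0.05],"turn":0}
    - {"offset":[0.3,0,-0.05],"turn":0}
    - {"offset":[0.35,0,-0.05],"turn":0}
    - {"offset":[0.35,0,-0.05],"turn":0}

```text
t: 15.85
eef_pos: [0.5485, -0.1196, 0.2216]
ee_rot: [-3.135, 0.003, -1.816]
force: [5.8, 12.7, 0.7]
width: 0.0306
```

```bash
python3 -c "
from h import *
f=grab_frame('wrist'); P=world(f); np.save('w15.npy',P)
slope(P,v=(220,270),zmin=.05,yaw=76);loc()"
```

```text
slope deg 5.3806754394278755 res mm 0.06529884854574979 top line z at grip 0.07730676521136434 grip z 0.06264593917413297 s range rel grip -0.043280555435324136
grip local x,y,z mm [ 0.37  8.76 62.65] yaw -104.08 Fx,y,z local [ 3.01 13.39  0.75] M [ 4.45 -2.13  0.18] w 0.0306 t 15.9
```

>>> send_rows:
  motion:
    - {"offset":[0,-0.02,0.1],"turn":0}
    - {"offset":[0,-0.02,0.2],"turn":0}
    - {"offset":[0,-0.02,0.3],"turn":0}
    - {"offset":[0,-0.02,0.35],"turn":0}
    - {"offset":[0,-0.02,0.35],"turn":0}

```text
t: 16.4
eef_pos: [0.5489, -0.119, 0.219]
ee_rot: [-3.134, 0.003, -1.816]
force: [3.7, 18.1, 8.8]
width: 0.0304
```

```bash
python3 -c "
from h import *
f=grab_frame('wrist'); P=world(f); np.save('w16.npy',P)
slope(P,v=(220,270),zmin=.05,yaw=76);loc()"
```

```text
slope deg 2.4140492548526873 res mm 0.05635578694027558 top line z at grip 0.07437891673781115 grip z 0.05999099726963589 s range rel grip -0.0435622461652661
grip local x,y,z mm [ 0.63  9.44 59.99] yaw -104.06 Fx,y,z local [-1.59 18.23  9.14] M [ 6.25 -1.04 -0.06] w 0.0309 t 16.45
```

>>> send_rows:
  motion:
    - {"offset":[-0.05,0,0.1],"turn":0}
    - {"offset":[-0.1,0,0.2],"turn":0}
    - {"offset":[-0.1,0,0.3],"turn":0}
    - {"offset":[-0.1,0,0.3],"turn":0}
    - {"offset":[-0.1,0,0.3],"turn":0}

```text
t: 16.95
eef_pos: [0.5491, -0.1188, 0.2172]
ee_rot: [-3.134, 0.002, -1.816]
force: [0.2, 13.2, 20.1]
width: 0.031
```

```bash
python3 -c "
from h import *
f=grab_frame('wrist'); P=world(f); np.save('w17.npy',P)
slope(P,v=(220,270),zmin=.05,yaw=76);loc()"
```

```text
slope deg 0.7752950441970722 res mm 0.013854934263495646 top line z at grip 0.0727990315967929 grip z 0.058181811352105955 s range rel grip -0.04403844556552335
grip local x,y,z mm [ 0.74  9.64 58.18] yaw -104.05 Fx,y,z local [-2.36 13.7  19.8 ] M [ 4.52  0.15 -0.06] w 0.031 t 17.0
```

>>> send_rows:
  motion:
    - {"offset":[-0.05,0,0.08],"turn":0}
    - {"offset":[-0.1,0,0.1],"turn":0}
    - {"offset":[-0.15,0,0.1],"turn":0}
    - {"offset":[-0.2,0,0.1],"turn":0}
    - {"offset":[-0.2,0,0.1],"turn":0}

```text
t: 17.5
eef_pos: [0.5492, -0.1183, 0.2168]
ee_rot: [-3.134, 0.0, -1.816]
force: [-0.9, 2.7, 25.1]
width: 0.0306
```

>>> send_rows:
  motion:
    - {"offset":[0,0,0],"turn":0}
    - {"offset":[0,0,0],"turn":0}
    - {"offset":[0,0,0],"turn":0}
    - {"offset":[0,0,0],"turn":0}
  squeeze: 6

```text
t: 17.9
eef_pos: [0.5492, -0.1184, 0.2152]
ee_rot: [-3.135, 0.001, -1.817]
force: [3.8, -0.3, 8.5]
width: 0.0318
```

```bash
python3 -c "
from h import *
f=grab_frame('wrist'); P=world(f); np.save('w18.npy',P)
slope(P,v=(220,270),zmin=.05,yaw=76);loc()"
```

```text
slope deg 0.5658688838851074 res mm 0.06809564407903401 top line z at grip 0.07266978923761853 grip z 0.05620485301553482 s range rel grip -0.04467702176638726
grip local x,y,z mm [ 0.82 10.09 56.2 ] yaw -104.08 Fx,y,z local [3.24 1.29 8.01] M [ 0.2  -1.38 -0.04] w 0.0316 t 17.95
```

>>> send_rows:
  motion:
    - {"offset":[0,0,0],"turn":0}
    - {"offset":[0,0,0],"turn":0}
    - {"offset":[0,0,0],"turn":0}
    - {"offset":[0,0,0],"turn":0}
    - {"offset":[0,0,0],"turn":0}
    - {"offset":[0,0,0],"turn":0}
  hand: 1

```text
t: 18.55
eef_pos: [0.5467, -0.118, 0.2125]
ee_rot: [3.141, -0.0, -1.818]
force: [0.2, -0.1, 0.1]
width: 0.0739
```

>>> send_rows:
  motion:
    - {"offset":[0,0,-2],"turn":0}
    - {"offset":[0,0,-5],"turn":0}
    - {"offset":[0,0,-9],"turn":0}
    - {"offset":[0,0,-13],"turn":0}
    - {"offset":[-4,0,-15],"turn":0}
    - {"offset":[-4,0,-15],"turn":0}
    - {"offset":[-4,0,-15],"turn":0}

```text
t: 19.25
eef_pos: [0.5565, -0.0786, 0.3631]
ee_rot: [-3.141, 0.001, -1.817]
force: [-0.4, -0.4, -0.8]
width: 0.0877
```

Run:
```python
from h import *
f=grab_frame('wrist'); save('w19',f['frame']); P=world(f); np.save('w19.npy',P); loc()
X=(P[...,:2]-o)@ex*1e3; Y=(P[...,:2]-o)@ey*1e3; Z=P[...,2]*1e3
k=(abs(X-.5)<2.5)&(Y>-75)&(Y<90)&(Z<120)
for y in range(-72,75,4):
    m=k&(Y>=y)&(Y<y+4)
    if m.sum()>5: print(y,np.percentile(Z[m],[5,50,95]).round(1),m.sum(),end=' | ')
m=(Z>60)&(Z<74)&(abs(Y)<28)&(abs(X)<20)
print('\ncell side x',np.percentile(X[m],[1,99]))
f=grab_frame('top'); T=world(f); X=(T[...,:2]-o)@ex*1e3; Y=(T[...,:2]-o)@ey*1e3; Z=T[...,2]*1e3; save('top2',f['frame'])
```

```text
grip local x,y,z mm [ -1.92  49.99 203.29] yaw -104.14 Fx,y,z local [-0.21 -0.03  0.11] M [ 0.06 -0.04  0.  ] w 0.0876 t 19.3
-72 [83.9 84.5 86.3] 12 | -68 [84.  85.1 85.9] 55 | -64 [83.4 84.8 86.2] 55 | -60 [83.8 85.2 86. ] 54 | -56 [83.8 84.9 85.9] 55 | -52 [83.5 84.7 85.8] 56 | -48 [83.8 84.9 86. ] 56 | -44 [83.7 84.8 85.7] 48 | -40 [71.3 72.5 85.8] 61 | -36 [70.7 71.8 73.1] 46 | -32 [71.1 72.2 73.1] 45 | -28 [71.2 72.  73. ] 41 | -24 [71.2 72.4 73.7] 42 | -20 [71.3 72.4 73.7] 42 | -16 [71.5 72.4 73.1] 42 | -12 [71.4 72.4 73.5] 42 | -8 [71.3 72.5 73.4] 42 | -4 [71.7 72.5 73.6] 42 | 0 [71.6 72.7 73.9] 42 | 4 [71.4 72.8 73.7] 42 | 8 [71.6 72.7 73.6] 38 | 12 [71.5 72.9 73.8] 40 | 16 [71.8 72.7 73.9] 41 | 20 [71.9 73.1 74.4] 42 | 24 [72.2 73.1 74.1] 36 | 28 [72.1 73.3 74.4] 40 | 32 [72.  73.4 74.4] 39 | 36 [72.2 73.3 74.4] 38 | 40 [72.3 73.2 74.2] 37 | 44 [72.3 73.2 74.1] 39 | 48 [60.  62.  69.2] 7 | 52 [59.1 60.3 61.1] 29 | 56 [59.  59.9 61.5] 30 | 72 [10.7 12.3 13.7] 13 | 
cell side x [-13.21872827  17.51064758]
```

View pics/w19.png

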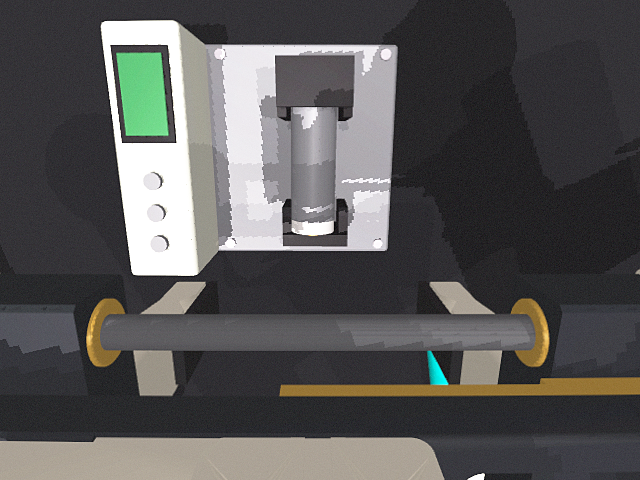

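>>> send_rows:
  motion:
    - {"offset":[1.2,-0.3,0],"turn":0}
    - {"offset":[1.2,-0.3,2],"turn":0}
    - {"offset":[1.2,-0.3,4],"turn":0}
    - {"offset":[1.2,-0.3,6],"turn":0}
    - {"offset":[1.2,-0.3,7],"turn":0}
    - {"offset":[1.2,-0.3,8],"turn":0}
    - {"offset":[1.2,-0.3,8],"turn":0}
    - {"offset":[1.2,-0.3,8],"turn":0}
  hand: -1
  squeeze: 10

```text
t: 20.15
eef_pos: [0.5568, -0.0918, 0.283]
ee_rot: [-3.141, -0.0, -1.818]
force: [0.7, 0.8, -0.3]
width: 0.0289
```

>>> send_rows:
  motion:
    - {"offset":[0,0,0.8],"turn":0}
    - {"offset":[0,0,1.6],"turn":0}
    - {"offset":[0,0,2.4],"turn":0}
    - {"offset":[0,0,2.4],"turn":0}
    - {"offset":[0,0,2.4],"turn":0}

```text
t: 20.65
eef_pos: [0.5566, -0.0916, 0.2584]
ee_rot: [3.141, -0.0, -1.818]
force: [-0.6, 1.3, 0.9]
width: 0.0007
```

```bash
python3 -c "
from h import *
loc()"
```

```text
grip local x,y,z mm [ 1.42 37.92 99.42] yaw -104.17 Fx,y,z local [-0.9   1.12  0.92] M [ 0.09 -0.06 -0.04] w 0.0007 t 20.65
```

>>> send_rows:
  motion:
    - {"offset":[0,0,0.3],"turn":0}
    - {"offset":[0,0,0.6],"turn":0}
    - {"offset":[0,0,0.75],"turn":0}
    - {"offset":[0,0,0.85],"turn":0}
    - {"offset":[0,0,0.85],"turn":0}

```text
t: 21.15
eef_pos: [0.5568, -0.0915, 0.2506]
ee_rot: [-3.141, 0.0, -1.818]
force: [0.3, 1.2, 2.4]
width: 0.0004
```

```bash
python3 -c "
from h import *
loc()"
```

```text
grip local x,y,z mm [ 1.61 38.06 91.57] yaw -104.17 Fx,y,z local [0.03 1.24 2.4 ] M [ 0.67  0.11 -0.  ] w 0.0004 t 21.15
```

>>> send_rows:
  motion:
    - {"offset":[0,0,0.05],"turn":0}
    - {"offset":[0,0,0.1],"turn":0}
    - {"offset":[0,0,0.1],"turn":0}
    - {"offset":[0,0,0.1],"turn":0}

```text
t: 21.55
eef_pos: [0.5569, -0.0914, 0.2502]
ee_rot: [-3.14, 0.0, -1.818]
force: [-2.3, 2.3, 10.0]
width: 0.0005
```

```bash
python3 -c "
from h import *
loc()"
```

```text
grip local x,y,z mm [ 1.72 38.15 91.23] yaw -104.15 Fx,y,z local [-2.82  1.63  9.96] M [1.   0.79 0.05] w 0.0005 t 21.55
```

>>> send_rows:
  motion:
    - {"offset":[0,0,0.08],"turn":0}
    - {"offset":[0,0,0.15],"turn":0}
    - {"offset":[0,0,0.15],"turn":0}
    - {"offset":[0,0,0.15],"turn":0}

```text
t: 21.95
eef_pos: [0.5572, -0.0915, 0.25]
ee_rot: [-3.139, 0.0, -1.817]
force: [-4.9, 3.6, 20.1]
width: 0.0005
```

```bash
python3 -c "
from h import *
loc()"
```

```text
grip local x,y,z mm [ 2.03 38.17 91.03] yaw -104.12 Fx,y,z local [-5.63  2.32 20.1 ] M [ 1.28  1.81 -0.01] w 0.0005 t 21.95
```

>>> send_rows:
  motion:
    - {"offset":[0,0,-2],"turn":0}
    - {"offset":[0,0,-6],"turn":0}
    - {"offset":[0,0,-10],"turn":0}
    - {"offset":[-1,0,-11.3],"turn":0}
    - {"offset":[-1,0,-11.3],"turn":0}
    - {"offset":[-1,0,-11.3],"turn":0}

```text
t: 22.55
eef_pos: [0.5586, -0.0817, 0.36]
ee_rot: [3.141, 0.0, -1.818]
force: [0.2, -0.1, -0.5]
width: -0.0001
```

```bash
cat > chk.py <<'E'
from h import *
f=grab_frame('wrist'); save('w20',f['frame']); P=world(f); loc()
X=(P[...,:2]-o)@ex*1e3; Y=(P[...,:2]-o)@ey*1e3; Z=P[...,2]*1e3
S=[];T=[]
for y in range(-36,44,4):
    m=(abs(X-1.5)<2.5)&(Y>=y)&(Y<y+4)&(Z<110); S.append(y+2); T.append(np.median(Z[m]))
c=np.polyfit(S,T,1); print('ridge z at -35,0,45',np.polyval(c,[-35,0,45]).round(2),'slope deg',np.degrees(c[0]).round(2))
m=(abs(X-.5)<12)&(Y>50)&(Y<62)&(Z>50)&(Z<70); print('wall top z',np.median(Z[m]))
for y in (-25,0,25,40):
    m=(Z>62)&(Z<74)&(abs(Y-y)<3)&(abs(X)<22); print(y,'cell x',np.percentile(X[m],[2,98]).round(1))
m=(abs(X-1.5)<6)&(Z>68)&(Z<76); print('cell body end y',np.percentile(Y[m],99.5))
m=(abs(X-1.5)<4)&(Z>40)&(Z<200)&(Y>42)&(Y<54); b=np.round(np.c_[Y[m],Z[m]],1); print(b[np.argsort(b[:,0])][::max(1,len(b)//25)].tolist())
save('w20c',cv2.resize(f['frame'][30:270,190:410],None,fx=2.5,fy=2.5,interpolation=cv2.INTER_CUBIC))
E
python3 chk.py
```

```text
grip local x,y,z mm [  0.94  47.79 200.36] yaw -104.18 Fx,y,z local [ 0.07 -0.01 -0.82] M [ 0.1   0.03 -0.05] w 0.0003 t 22.6
ridge z at -35,0,45 [72.02 72.   71.96] slope deg -0.04
wall top z 59.95252928720005
-25 cell x [-12.   16.5]
0 cell x [-12.   16.9]
25 cell x [-11.5  17.3]
40 cell x [-10.9  17.4]
cell body end y 48.3260048297418
[[42.2, 72.3], [42.4, 71.6], [42.6, 70.9], [43.0, 72.0], [43.2, 71.6], [44.0, 71.0], [44.1, 70.9], [44.5, 72.1], [44.8, 71.0], [45.0, 73.1], [45.4, 71.5], [45.7, 73.2], [46.0, 72.0], [46.3, 70.8], [46.8, 71.8], [47.0, 71.0], [47.5, 72.1], [47.6, 71.7], [48.4, 71.3], [48.5, 70.9], [52.0, 60.5], [52.3, 59.5], [52.9, 60.2], [53.0, 59.6], [53.5, 61.1], [53.8, 59.7]]
```

View pics/w20c.png

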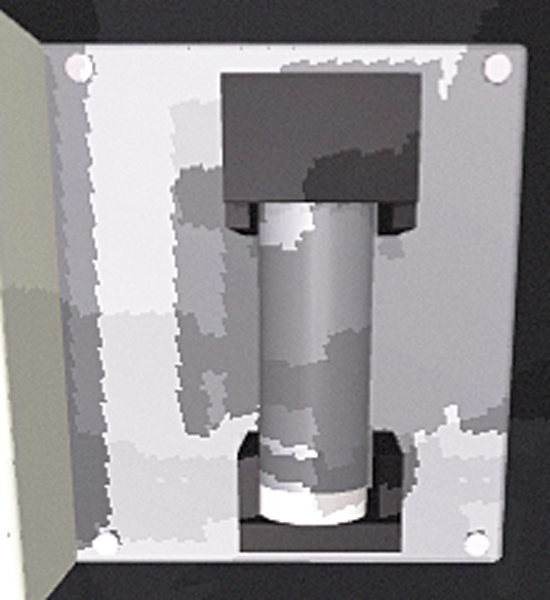

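```bash
python3 -c "
from h import *
print(job_done())"
```

```text
the job is handed in; nothing more can be done
None
```

The larger cell is in the charger's cradle, level and clamped by the spring, and the job is handed in at about 22.6 s of robot time.

**What I did:** I gripped the cell off-centre towards the button and let it pivot to about 23.5° with the flat end low. I then pushed the flat end under the hood against the spring plate and tipped the button end down behind the end wall.

**What went wrong on the way:**
- **Slip:** The cell slipped an estimated 3–4 mm in the fingers during the tip, so the button caught on the top of the wall. The wrist force peaked at about 44 N, well below the 120 N limit. I lifted off, pushed in about 3 mm more with a firmer grip, and finished the tip.
- **Button end high:** After letting go, the button end sat about 1.2 mm high. I pressed it down with the closed fingertips at about 20 N.

**Last checks:**
- **Level and height:** The cell's top line is at 72.0 mm along its whole length, with a slope of −0.04°. That is the home height.
- **End position:** The button tip is at the wall within about 0.5 mm.
- **Sideways position:** The cell lies about 1.5–2.5 mm to one side of the cradle's centre line, roughly the clearance to the cheeks.
- **Robot:** The arm has withdrawn and touches nothing.

**Not confirmed:** The spring's travel was never read directly. From geometry and force it stayed at about 12 mm or less. During the re-push the raw force (13–18 N, including friction) was too high to confirm it stayed below 14 mm. I also did not re-check the other bench items with the camera at the end; apart from the holder and the charger, nothing came near them.

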